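# Set the swivel work holder to the marked angle

## Robot

A 7-joint arm with a two-finger parallel gripper is mounted at the origin on the work surface; the furniture and walls round the work are solid. World frame = base frame: x ahead of the robot, y to its left, z up, the work surface at z = 0. Lengths are in m, angles in rad, forces in N, time in s.
With the tool pointing down it reaches from about 0.4 to 0.9 m from the base axis. Payload 5.6 kg.
Tool frame: the origin (TCP) lies midway between the tips of the shut fingers; the grasp point (between the pads) lies 19 mm behind it; z points along the fingers, y is the line along which they close (so a half turn about z gives the same grasp; the last joint's range is limited). The gripper opens to 92 mm and grips with 3 to 60 N. Pads are 20 mm wide; open, the fingers measure 128 mm over their backs; the gripper's body (75 mm by 189 mm) begins 69 mm behind the grasp point.
Start: joints at [-1.153, 0.468, -0.012, 1.603, 0.006, 1.071, -0.056], TCP at [0.289, 0.582, 0.215] pointing down, gripper open.
Joint ranges: [-2.53, 2.53], [-0.31, 2.02], [-1.57, 1.55], [0.28, 2.44], [-1.29, 4.43], [0.15, 1.84], [-2.92, 2.92]. Speed limits (rad/s): [2.57, 2.57, 3.14, 3.14, 3.14, 3.14, 3.14].

## Interface

Orientations are given as a 3x3 rotation matrix whose columns are the frame's x, y, z axes.
In Python, from station import env, effector, solver, viewer, workorder, search_frame, tip_of gives the robot as it stands. Calls block until the motion is done:
- env.reach(position, orientation): joint-space move of the TCP to a pose.
- env.movel(position, frame=None, rate=0.15): straight line of the TCP; frame=None keeps the orientation; rate is the mean speed in m/s.
- env.goto_joints(angles): joint-space move.
- effector.release() and effector.grasp(squeeze=None): open the fingers fully, or close them until they stop; squeeze is the grip in N (None keeps the last).
- env.pause(seconds).
- solver.inverse_kinematics(position, orientation): joint angles nearest the present ones, or None.
- env.sense(): the state.
- viewer.read_camera(name): name is "scene" or "side" or "wrist"; returns (picture, depth): 480x640x3 uint8, red, green, blue; 480x640 float32, m along the optical axis (not along the pixel's ray), 0 where there is no reading.
- viewer.camera_info(name): a dict with "intrinsics" (3x3 intrinsics, pixels), "dist_coeffs" ([k1, k2, p1, p2, k3] as OpenCV has them; the pictures are not rectified), "eye" and "rotation" of the camera in the world; the wrist camera has in their place "T_tool_cam" (4x4, takes a point from camera to tool coordinates, whose origin is the TCP and whose axes are the flange's). Camera axes: x right, y up, looking along -z (the intrinsics and any distortion apply to the point x, -y, -z); pixel columns grow to the right and rows downward; lengths in m; the calibration is good to about 2 mm. A picture is of the moment at which its call begins: read the wrist's pose just before it. camera_info takes no time and is no camera call.
A pose or a line that the arm cannot do raises env.PlanningError and nothing moves.
- workorder.finish_job(): hands the job in; it is judged then, once.
Trained networks look in the newest picture that a camera, given by its name, has taken for a name from the list of things; names that differ only in an ending like _2 or _b are one class to them, and where a whole thing is asked for, a point or a joint stands for the part that bears it (a point fixed in the world has none). Each returns a list of dicts, best first, with "score" (0 to 1); they miss things now and then, are a little off and sometimes report something else, mostly with a low value. They report only what shows in the picture. A call takes as long as a camera call.
- search_frame(camera, name): "at" ([x, y, z] in m, in world coordinates, good to about 4 mm: the middle of the surface that is visible of it).
- tip_of(camera, name): "at" ([x, y, z] in m, in world coordinates, good to about 4 mm: a listed point, or the origin of a listed thing).
The state is a dict: "t": time; "joint_positions": joint angles; "joint_velocities": joint speeds; "tau": joint torques, N m; "ee_pos": TCP position; "tcp_rot": TCP orientation; "wrist_force": force on the tool from outside, world axes, zero at the start; "moment": the same for the moment, N m; "gripper_width": finger opening in m; "grasp_force": force on a finger pad.
Only numpy, scipy, OpenCV 4.12 (cv2) and the standard library are available. Lean on these libraries where they do the work, as an engineer would, in place of code of your own. Each camera call takes 0.05 s, during which the arm holds its last target. There are 200 camera calls.

## Task

The swivel holder's vice, with the controller in it, has to be set to a new angle: loosen the clamp by its T-handle (anticlockwise), swing the head by its upright handle until the pointer lines up with the marker tab on the scale, then turn the T-handle clockwise fully tight again so that the head is clamped there. Do not shift the marker tab, leave the other things on the bench where they are, and let go of everything at the end.

Things in the scene. Friction and masses are not known exactly. Their poses are not given: they have to be found in the camera images.
- pivot (a point): The holder is a round grey base, 216 mm across and fixed to the bench, with a steel turntable (156 mm across) carrying a small vice that holds a black controller (106x50x50 mm, its top 106 mm above the bench, its corners at most 60 mm from the axis). This point is on the turntable's upright axis, 40 mm above the bench. Its axes are the base's: z up, +y towards the clamp (the clamp's axis is 115 mm from this one), -x towards the middle of the scale
- handle_grip (a point): Centre of the head's upright black round handle: 25 mm in diameter, 105 mm from the pivot axis in the head's -y direction; the black part stands 50 to 127 mm above the bench and this point is at 95 mm, so it is free to be pinched from above in any direction. Under it, below 50 mm, is the flat arm that joins it to the turntable. The axes turn with the head (z up)
- swivel (a joint): Angle of the head about the pivot, rad, positive anticlockwise seen from above, limits -0.75 to 0.75; at 0 the pointer points along the base's -x and the handle lies along its -y. With the clamp loose it swings with about 1 N at the handle and stays where it is left; with the clamp tight it is held fast (it slips only at about 12 N at the handle)
- pointer_tip (a point): Tip of the small steel pointer that sticks out of the turntable's rim over the scale, 89 mm from the pivot axis, 27 mm above the bench; turns with the head
- marker_tip (a point): The place the pointer tip has to reach: at the nose of the marker tab, a 9 mm wide dark steel clip with a small brass screw on the scale's rim (its top 30 mm above the bench), 89 mm from the pivot axis, 27 mm above the bench. The tab can be slid along the rim by force, but must stay where it is. It stands 0.25 to 1.0 rad anticlockwise of the pointer's start, so the head has to be swung anticlockwise seen from above, the handle moving away from the robot
- knob_grip (a point): Centre of the clamp's black T-handle: a bar 66 mm long (along this point's x), 13 mm thick (y) and 26 mm high, from 84 to 110 mm above the bench; this point is on its upright axis at 97 mm. Free below the bar down to 69 mm, where a collar of 26 mm diameter sits (spindle 12 mm in diameter). Pinch it across its thickness from above
- clamp_knob (a joint): Turn of the T-handle, rad: 0 = fully tight (stop), positive anticlockwise from above = looser, other stop at 1.4. A cam: clamped up to 0.3; from 0.35 to 0.7 it is pushed open; quite free from 0.75 (counts as loosened above 0.8; 1.0 to 1.3 is good), where it stays as left. Tight again means below 0.2, best at the stop. It stays at its height and takes 0.1 to 0.6 N m to turn
- tape_measure: Bystander, to be left alone: pocket tape lying flat, 62x71x33 mm; origin at the centre of its underside
- side_cutters: Bystander, to be left alone: hand pliers with red handles lying flat, 58x127x15 mm; origin at the centre of its underside
- ferrule_tin: Bystander, to be left alone: round white tin, 62 mm across, 24 mm high; origin at the centre of its underside
- solder_spool: Bystander, to be left alone: standing spool, 54 mm across, 55 mm high; origin at the centre of its underside
- transformer: Bystander, to be left alone: black control transformer with terminals on top, 62x84x88 mm; origin at the centre of its underside

How it is judged:
By the outcome, as a careful person would: the job done as asked, in the order asked, and still so for the second after the job is handed in, with the robot touching nothing.
It also fails if it takes over 58 s, if anything falls off the work surface, if the arm or the gripper's body presses on something with over 40 N, if the wrist force passes 120 N, or if a joint passes its speed limit or range.

## Working session

There is one attempt and no reset: what is moved stays moved. The work goes in short steps, each a Python script; the robot and the scene stay as the last script left them, time stands still between calls to the robot, and variables do not carry over. Pictures are saved under pics/ and viewed, at most 10 in all, crops included, and the job is handed in when it is done.

```bash
ls; mkdir -p pics; python3 - <<'E'
from station import *
import cv2,numpy as np
ims=[]
for c in ("scene","side"):
    p,d=viewer.read_camera(c); cv2.imwrite(f"pics/{c}0.png",p[:,:,::-1])
    for n in ("pivot","handle_grip","pointer_tip","marker_tip","knob_grip","tape_measure","side_cutters","ferrule_tin","solder_spool","transformer"):
        print(c,n,[(np.round(r["at"],3).tolist(),round(r["score"],2)) for r in tip_of(c,n)[:2]])
    i=viewer.camera_info(c);print(i["eye"])
print(env.sense()["t"])
E
```

```text
pics
scene pivot [([0.493, -0.04, 0.039], 0.78)]
scene handle_grip [([0.435, -0.133, 0.095], 0.65)]
scene pointer_tip [([0.418, 0.006, 0.03], 0.71)]
scene marker_tip [([0.4, -0.049, 0.026], 0.55)]
scene knob_grip [([0.509, 0.067, 0.094], 0.65), ([0.381, -0.233, -0.002], 0.51)]
scene tape_measure [([0.529, 0.178, 0.001], 0.58)]
scene side_cutters [([0.378, -0.232, -0.003], 0.62)]
scene ferrule_tin [([0.62, -0.132, 0.002], 0.63)]
scene solder_spool [([0.64, -0.018, -0.002], 0.97)]
scene transformer [([0.477, 0.312, 0.002], 0.84)]
[ 0.12660919 -0.6341469   0.98230477]
side pivot [([0.493, -0.043, 0.041], 0.68), ([0.418, 0.003, 0.029], 0.45)]
side handle_grip [([0.432, -0.13, 0.098], 0.59)]
side pointer_tip [([0.416, 0.003, 0.027], 0.95), ([0.532, 0.176, 0.002], 0.3)]
side marker_tip [([0.404, -0.052, 0.033], 0.43)]
side knob_grip [([0.512, 0.072, 0.099], 0.63)]
side tape_measure [([0.509, 0.072, 0.095], 0.7), ([0.532, 0.178, 0.001], 0.5)]
side side_cutters [([0.376, -0.233, 0.005], 0.7)]
side ferrule_tin [([0.619, -0.13, 0.006], 0.67)]
side solder_spool [([0.637, -0.022, 0.002], 0.71), ([0.617, -0.13, 0.005], 0.15)]
side transformer [([0.474, 0.307, -0.002], 0.57)]
[ 0.38448283 -0.68801028  0.64281428]
1.1
```

View pics/scene0.png

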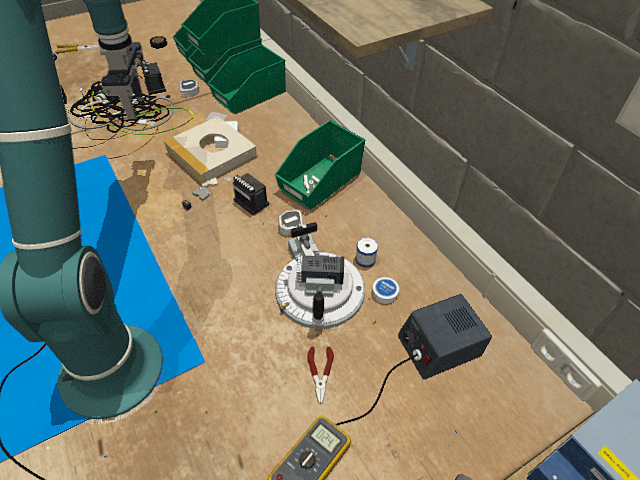

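```bash
cat > h.py <<'E'
from station import *
import cv2,numpy as np
def R(a):  # tool down, closing axis y at world angle a
    y=np.array([np.cos(a),np.sin(a),0]); z=np.array([0,0,-1.]); return np.c_[np.cross(y,z),y,z]
def yaw(): y=env.sense()["tcp_rot"][:,1]; return np.arctan2(y[1],y[0])
def wristcam(png=None):
    s=env.sense(); p,d=viewer.read_camera("wrist"); i=viewer.camera_info("wrist")
    if png: cv2.imwrite(png,p[:,:,::-1])
    T=np.eye(4);T[:3,:3]=s["tcp_rot"];T[:3,3]=s["ee_pos"]
    return p,d,i,T@i["T_tool_cam"]
def campose(c):
    p,d=viewer.read_camera(c); i=viewer.camera_info(c); T=np.eye(4);T[:3,:3]=i["rotation"];T[:3,3]=i["eye"]
    return p,d,i,T
def cloud(p,d,i,T):
    h,w=d.shape; uv=np.stack(np.meshgrid(np.arange(w),np.arange(h)),-1).reshape(-1,1,2).astype(np.float64)
    n=cv2.undistortPoints(uv,np.array(i["intrinsics"]),np.array(i["dist_coeffs"])).reshape(h,w,2)
    P=np.stack([n[...,0]*d,-n[...,1]*d,-d],-1); P=P@T[:3,:3].T+T[:3,3]; P[d==0]=np.nan
    return P
E
python3 - <<'E'
from h import *
print(env.sense()["tcp_rot"].round(2).tolist(), viewer.camera_info("wrist")["T_tool_cam"])
for c in("scene","side"):
    P=cloud(*campose(c)); 
    m=(np.hypot(P[...,0]-.51,P[...,1]-.07)<.045)&(P[...,2]>.1)&(P[...,2]<.12)
    q=P[m]; r=cv2.minAreaRect(q[:,:2].astype(np.float32)*1000); print(c,m.sum(),np.median(q,0),r)
    m=(np.hypot(P[...,0]-.433,P[...,1]+.132)<.03)&(P[...,2]>.117)&(P[...,2]<.14); q=P[m]
    print(m.sum(),q.min(0),q.max(0),cv2.minEnclosingCircle(q[:,:2].astype(np.float32)*1000))
E
```

```text
[[-0.9, 0.44, 0.0], [0.44, 0.9, 0.0], [-0.0, 0.0, -1.0]] [[ 7.84712728e-04  9.57243591e-01  2.89282028e-01  8.01325388e-02]
 [ 9.99999676e-01 -8.03870231e-04 -5.25882888e-05 -8.41048685e-04]
 [ 1.82205408e-04  2.89281975e-01 -9.57243911e-01 -1.70024127e-01]
 [ 0.00000000e+00  0.00000000e+00  0.00000000e+00  1.00000000e+00]]
scene 150 [0.50790156 0.06467295 0.10808402] ((508.9696960449219, 65.86853790283203), (16.574514389038086, 63.133514404296875), 84.09429931640625)
89 [ 0.42019237 -0.14597431  0.11701322] [ 0.44205859 -0.12457264  0.12862016] ((431.0635681152344, -134.7027130126953), 11.616832733154297)
side 260 [0.51239875 0.06461888 0.10780521] ((511.80328369140625, 65.9621810913086), (17.984004974365234, 65.55119323730469), 75.57994842529297)
158 [ 0.42274452 -0.14476573  0.11715371] [ 0.44494471 -0.12443124  0.12777308] ((433.83917236328125, -134.31378173828125), 11.252163887023926)
```

```bash
python3 - <<'E'
from h import *
b=np.deg2rad(80)
for a in (b,b-np.pi):
  for da in (0,1.25):
    j=solver.inverse_kinematics([.51,.068,.085],R(a+da)); print(a,da,None if j is None else np.round(j,2))
env.reach([.49,.0,.25],R(b))
print(env.sense()["t"])
f=wristcam("pics/w1.png")
for n in ("pivot","handle_grip","pointer_tip","marker_tip","knob_grip"):
    print(n,[(np.round(r["at"],4).tolist(),round(r["score"],2)) for r in tip_of("wrist",n)[:2]])
P=cloud(*f); np.save("P1.npy",P)
m=(np.hypot(P[...,0]-.51,P[...,1]-.067)<.042)&(P[...,2]>.1)&(P[...,2]<.12)
q=P[m]; print(m.sum(),np.median(q,0),cv2.minAreaRect(q[:,:2].astype(np.float32)*1000))
m=(np.hypot(P[...,0]-.433,P[...,1]+.133)<.03)&(P[...,2]>.117)&(P[...,2]<.14); q=P[m]
print(m.sum(),cv2.minEnclosingCircle(q[:,:2].astype(np.float32)*1000) if m.any() else 0)
m=(np.hypot(P[...,0]-.493,P[...,1]+.041)<.07)&(P[...,2]>.095)&(P[...,2]<.12);q=P[m]
r=cv2.minAreaRect(q[:,:2].astype(np.float32)*1000);print("ctrl",m.sum(),r,cv2.boxPoints(r).tolist(),q[:,2].max())
E
```

```text
1.3962634015954636 0 [-0.35  0.42  0.19  2.04 -0.12  0.69  1.31]
1.3962634015954636 1.25 [-0.12  0.43 -0.09  2.03  0.06  0.69  2.4 ]
-1.7453292519943295 0 [-0.72  0.49  0.66  2.06 -0.44  0.73 -1.53]
-1.7453292519943295 1.25 [-0.61  0.46  0.5   2.06 -0.33  0.71 -0.38]
3.4083
pivot []
handle_grip [([0.4319, -0.1312, 0.0938], 0.95)]
pointer_tip [([0.4158, 0.0019, 0.0274], 0.94), ([0.5296, 0.1763, -0.002], 0.73)]
marker_tip [([0.3991, -0.0505, 0.0282], 0.57)]
knob_grip [([0.5082, 0.0665, 0.098], 0.94)]
1429 [0.50880062 0.06680898 0.10935036] ((511.2337951660156, 67.67932891845703), (13.6245756149292, 64.47019958496094), 81.0484619140625)
800 ((433.7920227050781, -132.41714477539062), 11.76108169555664)
ctrl 7545 ((491.8220520019531, -45.17115783691406), (50.52464294433594, 106.38719940185547), 56.372440338134766) [[433.5400695800781, -36.74775695800781], [522.1239013671875, -95.66415405273438], [550.10400390625, -53.59455871582031], [461.52020263671875, 5.32183837890625]] 0.10767013109298834
```

View pics/w1.png

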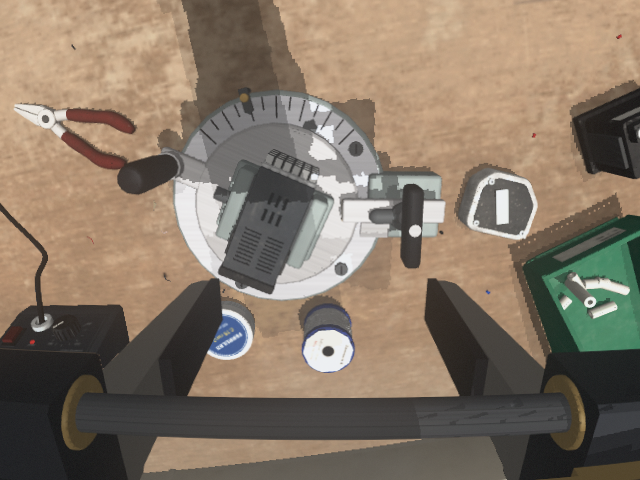

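```bash
cat >> h.py <<'E'
def st(tag=""):
    s=env.sense(); print(tag,"t",round(s["t"],2),"p",s["ee_pos"].round(4),"yaw",round(yaw(),3),"F",np.round(s["wrist_force"],1),"M",np.round(s["moment"],2),"w",round(s["gripper_width"],4),"g",round(s["grasp_force"],1)); return s
E
python3 - <<'E'
from h import *
a=np.deg2rad(81.3); c=np.array([.5105,.0673,.079])
env.reach(c+[0,0,.08],R(a)); env.movel(c,rate=.1); st("down")
effector.grasp(50); st("grip")
for k in range(1,7):
    env.movel(c,R(a+.2*k),rate=.1); st(k)
E
```

```text
down t 5.19 p [0.5111 0.0673 0.0796] yaw 1.419 F [ 0.  -0.3  0. ] M [-0.01 -0.01 -0.04] w 0.092 g 0.0
grip t 6.37 p [0.5108 0.0695 0.079 ] yaw 1.42 F [ 1.4  5.4 -1.5] M [ 0.97 -0.18 -0.21] w 0.0129 g 50.0
1 t 6.72 p [0.511  0.0694 0.079 ] yaw 1.622 F [ 2.6  6.  -3.2] M [ 0.99 -0.27  0.46] w 0.0129 g 50.1
2 t 7.07 p [0.5109 0.0693 0.0789] yaw 1.822 F [ 1.5  4.8 -2.5] M [ 1.02 -0.29  0.47] w 0.0128 g 50.1
3 t 7.42 p [0.5108 0.0692 0.0788] yaw 2.021 F [ 1.9  4.2 -3.5] M [ 1.03 -0.33  0.2 ] w 0.0127 g 50.0
4 t 7.77 p [0.5108 0.0692 0.0788] yaw 2.22 F [ 1.3  5.2 -4.2] M [ 1.11 -0.31  0.11] w 0.013 g 50.0
5 t 8.12 p [0.5108 0.0691 0.0788] yaw 2.42 F [ 2.3  4.7 -4.4] M [ 1.15 -0.29  0.09] w 0.0128 g 50.0
6 t 8.47 p [0.5108 0.0691 0.0788] yaw 2.62 F [ 2.2  5.1 -5. ] M [ 1.14 -0.27  0.1 ] w 0.0127 g 50.0
```

```bash
python3 - <<'E'
from h import *
effector.release(); s=st("rel"); p=s["ee_pos"]; env.movel(p+[0,0,.09],rate=.2)
piv=np.array([.4935,-.0435]); hd=np.array([.4335,-.132]); v=hd-piv; r=np.linalg.norm(v); th=np.arctan2(v[1],v[0]); print(r,th)
a=th+np.pi/2
pos=lambda d,z=.077: np.array([piv[0]+r*np.cos(th+d),piv[1]+r*np.sin(th+d),z])
env.reach(pos(0,.17),R(a)); env.movel(pos(0),rate=.12); st("down")
effector.grasp(15); st("grip")
for d in np.linspace(0,.54,7)[1:]:
    env.movel(pos(d),R(a+d),rate=.1); st("%.2f"%d)
effector.release(); st("rel"); env.movel(pos(.54,.2),rate=.2)
env.reach([.51,-.04,.22],R(np.deg2rad(80)))
f=wristcam("pics/w2.png"); P=cloud(*f); np.save("P2.npy",P); cv2.imwrite("pics/w2c.png",cv2.resize(f[0][60:320,140:460,::-1],None,fx=2.3,fy=2.3,interpolation=2))
for n in ("pointer_tip","marker_tip","handle_grip","knob_grip"):
    print(n,[(np.round(r["at"],4).tolist(),round(r["score"],2)) for r in tip_of("wrist",n)[:2]])
st()
E
```

```text
rel t 9.69 p [0.5105 0.0673 0.079 ] yaw 2.619 F [0.3 0.3 1.4] M [ 0.06  0.06 -0.03] w 0.0919 g 0.0
0.10692170032318042 -2.1665808744179555
down t 13.09 p [ 0.4339 -0.1323  0.0774] yaw -0.596 F [-0.2 -0.4  1.1] M [-0.05  0.11 -0.05] w 0.0919 g 0.0
grip t 14.12 p [ 0.4334 -0.132   0.077 ] yaw -0.596 F [-0.2  0.1 -0.7] M [-0.05  0.21  0.01] w 0.0248 g 15.0
0.09 t 14.37 p [ 0.4417 -0.1369  0.0769] yaw -0.508 F [0.6 1.1 0.7] M [0.18 0.06 0.13] w 0.0243 g 15.0
0.18 t 14.62 p [ 0.4502 -0.1408  0.0769] yaw -0.419 F [0.3 2.1 0.5] M [ 0.36 -0.09  0.16] w 0.0246 g 15.0
0.27 t 14.87 p [ 0.4591 -0.1441  0.0769] yaw -0.329 F [1.2 3.7 1. ] M [ 0.63 -0.09  0.13] w 0.0247 g 15.0
0.36 t 15.12 p [ 0.4682 -0.1465  0.0769] yaw -0.239 F [0.8 5.5 1.6] M [ 1.01 -0.06  0.12] w 0.0246 g 15.0
0.45 t 15.37 p [ 0.4776 -0.1481  0.0769] yaw -0.148 F [0.7 5.7 2.2] M [ 1.21 -0.04  0.11] w 0.0244 g 15.0
0.54 t 15.62 p [ 0.487  -0.1489  0.0769] yaw -0.058 F [0.  6.8 3.1] M [1.29 0.04 0.08] w 0.0247 g 15.0
rel t 16.69 p [ 0.4875 -0.1502  0.077 ] yaw -0.056 F [ 0.1 -0.7 -0. ] M [0.03 0.06 0.01] w 0.092 g 0.0
pointer_tip [([0.4024, -0.0425, 0.028], 0.84), ([0.487, -0.1485, 0.0896], 0.6)]
marker_tip [([0.4011, -0.0516, 0.0296], 0.91), ([0.4007, -0.0425, 0.0261], 0.47)]
handle_grip [([0.4863, -0.1509, 0.089], 0.68)]
knob_grip [([0.5108, 0.0649, 0.0984], 0.79)]
 t 18.66 p [ 0.5098 -0.0405  0.2197] yaw 1.395 F [-0.4 -0.1 -0.6] M [ 0.04 -0.03  0.03] w 0.0917 g 0.0
```

View pics/w2c.png

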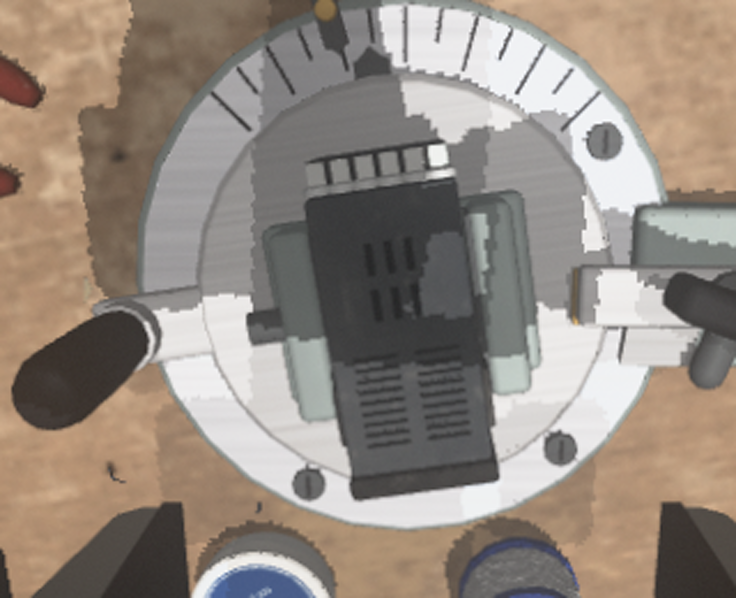

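```bash
python3 - <<'E'
import cv2
p=cv2.imread("pics/w2.png"); cv2.imwrite("pics/w2z.png",cv2.resize(p[55:105,260:330],None,fx=11,fy=11,interpolation=cv2.INTER_CUBIC))
E
```

```text
(no output)
```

View pics/w2z.png

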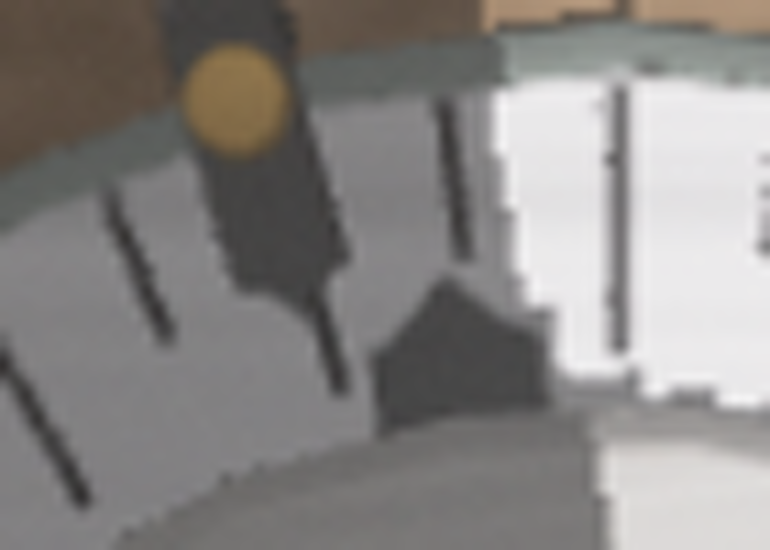

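```bash
cat >> h.py <<'E'
def pix(uv,z,i,T):
    n=cv2.undistortPoints(np.array([[uv]],float),np.array(i["intrinsics"]),np.array(i["dist_coeffs"])).ravel()
    d=T[:3,:3]@np.array([n[0],-n[1],-1]); return T[:3,3]+d*(z-T[2,3])/d[2]
def zoom(u,v,box,k): return (box[0]+(u+.5)/k-.5, box[1]+(v+.5)/k-.5)
E
python3 - <<'E'
from h import *
P=np.load("P2.npy"); s=env.sense(); i=viewer.camera_info("wrist"); T=np.eye(4);T[:3,:3]=s["tcp_rot"];T[:3,3]=s["ee_pos"];T=T@i["T_tool_cam"]
r=np.hypot(P[...,0]-.493,P[...,1]+.042); 
for z in(.02,.026,.028,.03,.034,.036,.038,.04,.042): print(z,(( r<.13)&(abs(P[...,2]-z)<.001)).sum(),end="; ")
print()
for lo,hi,R0 in((.03,.041,.078),(.014,.0262,.108)):
    m=(r<R0+.006)&(r>R0-.012)&(P[...,2]>lo)&(P[...,2]<hi); q=P[m]; print(m.sum(),np.median(q[:,2]))
    # outermost point per angular bin, LSQ circle of fixed radius
    t=np.arctan2(q[:,1]+.042,q[:,0]-.493); b=(t*30/np.pi).astype(int); rr=np.hypot(q[:,0]-.493,q[:,1]+.042)
    e=np.array([q[b==k][np.argmax(rr[b==k])][:2] for k in np.unique(b)])
    from scipy.optimize import least_squares
    o=least_squares(lambda x:np.hypot(*(e-x[:2]).T)-x[2],[.493,-.042,R0],loss="soft_l1",f_scale=.0005); print(o.x,len(e))
B=(260,55);k=11
for n,uv,z in(("ptr",(447,282),.027),("screw",(236,100),.031),("nose",(292,270),.029),("nosetip",(312,315),.027)):
    w=pix(zoom(*uv,B,k),z,i,T); 
    for pv in((.4935,-.0435),(.493,-.0415)):
        v=w[:2]-pv; print(n,w.round(4),np.hypot(*v).round(4),(np.arctan2(v[1],v[0])%(2*np.pi)).round(4))
E
```

```text
0.02 5865; 0.026 108; 0.028 380; 0.03 1099; 0.034 60; 0.036 324; 0.038 1909; 0.04 8944; 0.042 959; 
5502 0.0396827015619923
[ 0.49131982 -0.04557623  0.07739415] 52
5503 0.018741790600106056
[ 0.49115377 -0.0454148   0.10585454] 52
ptr [ 0.4043 -0.0424  0.027 ] 0.0892 3.1297
ptr [ 0.4043 -0.0424  0.027 ] 0.0887 3.1522
screw [ 0.3891 -0.0552  0.031 ] 0.1051 3.2529
screw [ 0.3891 -0.0552  0.031 ] 0.1048 3.2724
nose [ 0.4016 -0.0536  0.029 ] 0.0925 3.2508
nose [ 0.4016 -0.0536  0.029 ] 0.0922 3.2729
nosetip [ 0.4049 -0.0529  0.027 ] 0.0891 3.247
nosetip [ 0.4049 -0.0529  0.027 ] 0.0889 3.2699
```

```bash
cat >> h.py <<'E'
piv=np.array([.4935,-.0435]); hd=np.array([.4335,-.132]); _v=hd-piv; r=np.linalg.norm(_v)-.001; th=np.arctan2(_v[1],_v[0])
def pos(d,z=.077): return np.array([piv[0]+r*np.cos(th+d),piv[1]+r*np.sin(th+d),z])
def swing(d0,d1,tag):
    a=th+np.pi/2
    env.reach(pos(d0,.16),R(a+d0)); env.movel(pos(d0),rate=.12); effector.grasp(15); st("grip")
    env.movel(pos(d1),R(a+d1),rate=.05); env.pause(.2); st("swung")
    effector.release(); st("rel"); env.movel(pos(d1,.17),rate=.2)
    env.reach([.51,-.04,.22],R(np.deg2rad(80))); env.pause(.2)
    f=wristcam(f"pics/{tag}.png"); cv2.imwrite(f"pics/{tag}z.png",cv2.resize(f[0][55:105,260:330,::-1],None,fx=11,fy=11,interpolation=2)); st()
E
python3 - <<'E'
from h import *
swing(.54,.662,"w3")
E
```

```text
grip t 21.43 p [ 0.4875 -0.1493  0.077 ] yaw -0.056 F [-0.5  0.3 -0.5] M [-0.14  0.16  0.01] w 0.0244 g 15.0
swung t 22.04 p [ 0.5004 -0.1488  0.077 ] yaw 0.066 F [-0.1  1.9  0.2] M [0.42 0.01 0.01] w 0.0245 g 15.0
rel t 23.12 p [ 0.5005 -0.1492  0.077 ] yaw 0.066 F [-0.4 -0.8 -1. ] M [-0.05  0.11 -0.  ] w 0.0918 g 0.0
 t 24.82 p [ 0.5097 -0.0407  0.2195] yaw 1.394 F [-0.7 -0.3 -0.7] M [ 0.02  0.   -0.05] w 0.092 g 0.0
```

View pics/w3z.png

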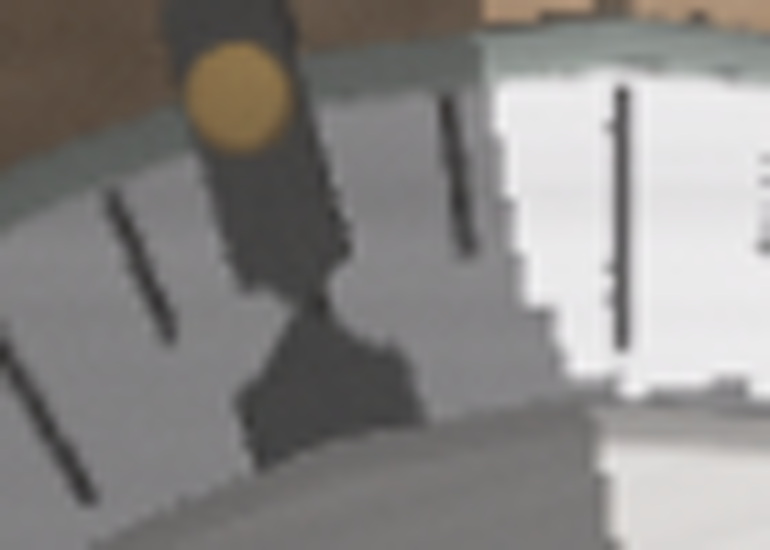

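Crop w3z: the pointer tip is at about (305,309), on the tab's radial line (screw (236,97), nose middle (295,268)). That puts it within about 0.01 rad, with the tab unmoved. Now I'll tighten.

```bash
python3 - <<'E'
from h import *
a=1.42; c=np.array([.5108,.069,.079])
env.reach(c+[0,0,.08],R(a+1.2)); env.movel(c,rate=.1); effector.grasp(50); st("grip")
for d in (1.0,.8,.6,.4,.2,.1,0,-.04,-.08):
    env.movel(c,R(a+d),rate=.1); s=st(d)
    if d<.1 and s["moment"][2]>2.0: break
effector.release(); st("rel"); env.movel(c+[0,0,.09],rate=.2)
env.reach([.51,-.04,.22],R(np.deg2rad(80))); env.pause(.2)
f=wristcam("pics/w4.png"); P=cloud(*f)
cv2.imwrite("pics/w4z.png",np.hstack([cv2.resize(f[0][55:105,260:330,::-1],(560,400),interpolation=2),cv2.resize(f[0][60:340,400:568,::-1],(240,400))]))
m=(np.hypot(P[...,0]-.51,P[...,1]-.067)<.042)&(P[...,2]>.1)&(P[...,2]<.12)
print(m.sum(),cv2.minAreaRect(P[m][:,:2].astype(np.float32)*1000)); st()
E
```

```text
grip t 27.86 p [0.5107 0.069  0.079 ] yaw 2.62 F [-0.3  0.4 -1. ] M [0.12 0.08 0.07] w 0.0127 g 50.0
1.0 t 28.21 p [0.5107 0.069  0.079 ] yaw 2.423 F [-1.1  0.4  0.4] M [ 0.08  0.17 -0.12] w 0.0127 g 50.0
0.8 t 28.56 p [0.5107 0.0691 0.079 ] yaw 2.224 F [-0.5 -0.3  0.5] M [ 0.16  0.24 -0.12] w 0.0128 g 50.0
0.6 t 28.91 p [0.5106 0.0692 0.079 ] yaw 2.025 F [-2.   0.5  2.2] M [ 0.27  0.28 -0.12] w 0.0127 g 50.0
0.4 t 29.26 p [0.5107 0.0692 0.0791] yaw 1.825 F [-1.6  1.3  3.9] M [0.28 0.47 0.05] w 0.0126 g 50.0
0.2 t 29.61 p [0.5107 0.0692 0.0792] yaw 1.622 F [-1.3  0.4  4.6] M [ 0.22  0.39 -0.04] w 0.0128 g 50.0
0.1 t 29.86 p [0.5106 0.0693 0.0792] yaw 1.522 F [-3.8 -0.5  5.3] M [-0.09  0.66 -0.22] w 0.0124 g 50.0
0 t 30.11 p [0.5107 0.0695 0.0792] yaw 1.422 F [-3.1 -3.4  6.4] M [-0.74  0.68 -0.15] w 0.0127 g 50.0
-0.04 t 30.36 p [0.5107 0.0694 0.0792] yaw 1.384 F [-2.1  6.4  5.6] M [1.38 0.56 0.33] w 0.0125 g 50.0
-0.08 t 30.61 p [0.5107 0.0696 0.0792] yaw 1.346 F [-3.1  1.8  6.6] M [0.49 0.61 0.96] w 0.0133 g 50.8
rel t 31.82 p [0.5108 0.069  0.079 ] yaw 1.34 F [0.  0.4 0.3] M [-0.   -0.01 -0.01] w 0.0919 g 0.0
1861 ((511.7519836425781, 67.54582977294922), (13.885333061218262, 65.43782043457031), 79.73696899414062)
 t 33.23 p [ 0.5097 -0.0388  0.2191] yaw 1.398 F [ 0.5  0.1 -0.7] M [-0.02 -0.05 -0.02] w 0.0923 g 0.0
```

View pics/w4z.png

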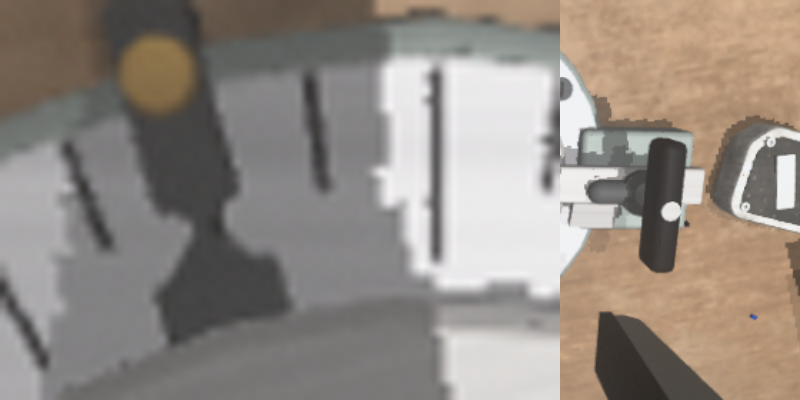

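Crop w4z: the pointer tip, at about (205,228), still meets the tab nose at about (200,205). The T-handle is back at its tight angle, the stop was felt, and the gripper is clear.

```bash
python3 -c "
from station import *
print(workorder.finish_job())"
```

```text
the job is handed in; nothing more can be done
None
```

The head is at the new angle with its pointer on the marker tab (to about 0.01 rad by the wrist camera), the clamp is turned back to its stop, everything is released, and the job was handed in after about 33 s of robot time; no verdict came back.

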